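Park the pepper mill in its display bay under the canopy

TASK

Put the wooden pepper mill that stands in front of the small display stand back into its bay: take it upright through the entry gap between the fences, in under the canopy, then sideways behind the front lip until you feel it touch the red-faced end stop. The end stop is set by hand and only held by friction, so meet it gently and do not shift it. Leave the mill standing upright on the stand's base, against the stop, and leave the other things on the table alone.

Things in the scene. Friction and masses are not known exactly. Their poses are not given: they have to be found in the camera images.
- mill: turned wooden pepper mill, 163 mm tall, standing loose on the table before the stand; round: foot 56 mm in diameter up to 60 mm high, waist about 50 mm in diameter from 60 to 112 mm, head about 52 mm in diameter up to 152 mm and a small metal button on top; 0.26 kg. Nothing on it turns. Origin: centre of its underside, z up along its axis.
- stand: fixed display stand, pale wood with aluminium fences, 180 (x) by 260 (y) by 212 mm. Origin: centre of its underside; x to the back, away from the open front, y left seen from the front, z up. Floor (base plate) at z 4 mm. Fences 5 mm thick, tops at z 53 mm, bound an L-shaped lane 68 mm wide: entry arm, then cross arm (the bay) towards +y. Measures at the points entry, corner, bay, canopy_edge.
- entry (a point): middle of the open mouth of the entry arm, on the floor (stand x -80, y -55, z 4 mm); axes as the stand's. The arm runs along x; its fences' inner faces are at stand y -89 (x -80 to 34) and y -21 mm (x -80 to -34, ending at the front lip)
- corner (a point): where the two centre lines of the lane cross, on the floor, under the canopy (stand x 0, y -55, z 4 mm); axes as the stand's
- bay (a point): on the bay's centre line, on the floor (stand x 0, y 20, z 4 mm); axes as the stand's. The bay runs along y; inner faces at stand x -34 (front lip, y -21 to 125) and x +34 mm (back fence, y -94 to 125); the end stop closes it towards +y
- canopy_edge (a point): middle of the canopy's front edge, at its underside (stand x -12, y 0, z 198 mm). The flat canopy covers stand x -12 to 90 mm over the full width, 14 mm thick, carried by a back panel (x 76 to 90) and two thin braces behind x 30 at y -110 and 110 mm; sides open. It is too low to lift the mill over the fences, and it keeps out a tool that points straight down
- stop_face (a point): middle of the red face of the end stop that the mill's foot shall touch; stand x 0, z 24 mm, y 50 to 80 mm as set by hand; it looks to the stand's -y; axes as the stand's. The stop is a block 56 mm wide, 20 thick, z 5 to 41 mm, thumb screw to 48 mm; about 15 N would push it away along +y. When the mill touches, its axis is 28 mm from the face
- canister: white round canister with a wooden lid, 87 mm in diameter, 110 mm tall, beside the stand; leave alone. Origin: centre of underside
- side_plate: small glass plate with a gold rim, 167 mm in diameter, 21 mm high; leave alone. Origin: centre of underside
- spoon: gilt-handled spoon 193 mm long lying along its x; leave alone. Origin: centre of underside
- fork: gilt-handled fork 183 mm long lying along its x; leave alone. Origin: centre of underside
- end_stop: the same end stop as a body (origin on the base's underside below its red face, axes as the stand's); it slides only along the stand's y

How it is judged:
On the way, in this order (a step that is already met when the one before it is completed fails the run):
1. the mill has come through the entry gap and is under the canopy, at the corner of the lane (x of mill in the frame of stand between -0.02 and 0.02 m and y of mill in the frame of stand between -0.075 and -0.02 m and z of mill in the frame of stand below 0.04 m and angle between mill's own z axis and vertical below 0.3 rad), for 0.05 s.
2. the mill has been brought sideways along the bay into contact with the end stop (contact force between mill and end_stop above 1 N and x of mill in the frame of stand between -0.015 and 0.015 m), for 0.05 s.
At the end, for the whole second after the job is handed in: The mill stands upright (within 0.06 rad) and at rest on the stand's base plate in the bay behind the front lip (axis within 12 mm of the bay's centre line), its foot within 6 mm of the end stop's red face, and the end stop is within 3 mm of where it was set (y of mill in the frame of stop_face between -0.034 and -0.022 m and x of mill in the frame of stand between -0.012 and 0.012 m and z of mill in the frame of stand between 0 and 0.008 m and angle between mill's own z axis and vertical below 0.06 rad and linear speed of mill below 0.02 m/s and distance of stop_face from where it was at the start of the episode below 0.003 m); the robot touches nothing.
It fails at once if the end stop is pushed more than 3 mm from its setting (distance of stop_face from where it was at the start of the episode above 0.003 m).
It fails at once if the mill is tipped over (more than 0.5 rad) (angle between mill's own z axis and vertical above 0.5 rad).
It fails at once if one of the other things is shifted by more than 25 mm (distance of any of canister, side_plate, spoon, fork from where it was at the start of the episode above 0.025 m).
It also fails if it takes over 42 s, if anything falls off the work surface, if the arm or the gripper's body presses on something with over 40 N, if the wrist force passes 120 N, or if a joint passes its speed limit or range.

ROBOT

A 6-joint arm with a two-finger parallel gripper is mounted at the origin on the work surface; the furniture and walls round the work are solid. World frame = base frame: x ahead of the robot, y to its left, z up, the work surface at z = 0. Lengths are in m, angles in rad, forces in N, time in s.
With the tool pointing down it reaches from about 0.325 to 0.85 m from the base axis. Payload 4.4 kg.
Tool frame: the origin (TCP) lies on the mounting face of the last link; the fingertips stand 199 mm ahead of it and the grasp point (between the pads) lies 180 mm ahead of it; z points along the fingers, y is the line along which they close (so a half turn about z gives the same grasp; the last joint's range is limited). The gripper opens to 94 mm and grips with 3 to 60 N. Pads are 16 mm wide; open, the fingers measure 119 mm over their backs; the gripper's body (75 mm by 177 mm) begins 78 mm behind the grasp point.
Start: joints at [1.157, 0.207, 1.542, -0, 1.393, -0.15], TCP at [0.15, 0.555, 0.405] pointing down, gripper open.
Joint ranges: [-2.73, 2.73], [-0.86, 2.22], [0.23, 2.46], [-1.11, 4.25], [0.08, 2.63], [-2.82, 2.82]. Speed limits (rad/s): [2.79, 2.79, 3.14, 3.14, 3.14, 3.14].

INTERFACE

Orientations are given as a 3x3 rotation matrix whose columns are the frame's x, y, z axes.
In Python, from rig import r gives the robot as it stands.
- The arm moves only by the tool move_arm, never from a script. Its argument "increments" is text: rows parted by semicolons, each of 6 numbers parted by spaces: the shift along the tool's x, y, z in units of 0.3 m (1.0 is 0.3 m), then the turn, a rotation vector about the tool's x, y, z in units of pi rad (1.0 is pi rad). A call has 1 to 10 rows; each row is the pose to reach, as a shift and turn from the pose commanded when the call began, along the tool's axes at that moment, turning the shorter way round; what a row does not reach only later rows make up. A row lasts 1/12 s, in which the tool goes at most 41.7 mm and 7.16 degrees, less where a joint would pass 70% of its speed; a pose out of reach is approached as far as the arm can. A call with a number of a shift or a turn outside -1 to 1 is refused whole. A call with a gripper value outside its range is refused whole. "hand" is the opening, from 0 (shut) to 1 (fully open), set as the call begins (left out, the last holds). The fingers move at their own pace and stop on an object; "squeeze" is the grip in N (left out, the last holds). Time passes only in rows, so rows that repeat a pose let the fingers close. It gives the time, the measured TCP pose, the force, the opening and the grip force at its end, in the units of the state.
- r.get_obs(): the state, without advancing time (a new reading comes with each control period).
- r.snapshot(name): name is "scene" or "top"; returns (picture, depth): 384x512x3 uint8, red, green, blue; 384x512 float32, m along the optical axis (not along the pixel's ray), 0 where there is no reading.
- r.get_calibration(name): a dict with "camera_matrix" (3x3 intrinsics, pixels), "position" and "orientation" of the camera in the world. Camera axes: x right, y down, z forward; pixel columns grow to the right and rows downward; lengths in m; the calibration is good to about 2 mm. A picture is of the moment at which its call begins. get_calibration takes no time and is no camera call.
- r.sign_off(): hands the job in; it is judged then, once.
The state is a dict: "time": time; "joints": joint angles; "joint_vel": joint speeds; "tau": joint torques, N m; "ee_pos": TCP position; "orientation": TCP orientation; "ft_force": force on the tool from outside, world axes, zero at the start; "ft_torque": the same for the moment, N m; "opening": opening from 0.0 (shut) to 1.0 (fully open); "gripper_force": force on a finger pad.
Only numpy, scipy, OpenCV 4.12 (cv2) and the standard library are available. Lean on these libraries where they do the work, as an engineer would, in place of code of your own. Each camera call takes 0.05 s, during which the arm holds its last target. There are 200 camera calls.

## Working session

There is one attempt and no reset: what is moved stays moved. The work goes in short steps, Python scripts to look and compute and a tool call to move; the robot and the scene stay as the last step left them, time stands still between calls to the robot, and variables do not carry over. Pictures are saved under pics/ and viewed, at most 10 in all, crops included, and the job is handed in when it is done.

Besides the shell and the picture viewer there is one more tool, called as name(argument=value, ...) on one line, values as JSON. move_arm: Moves the arm, as the interface text tells. Its arguments: {"type":"object","properties":{"increments":{"type":"string"},"hand":{"type":"number"},"squeeze":{"type":"number"}},"required":["increments"]}

```bash
ls; mkdir -p pics
python3 - <<'E'
from rig import r
import cv2,numpy as np
for n in ("scene","top"):
    p,d=r.snapshot(n); c=r.get_calibration(n)
    np.savez(n+".npz",p=p,d=d,K=c["camera_matrix"],t=c["position"],R=c["orientation"])
    cv2.imwrite(f"pics/{n}0.png",p[:,:,::-1]); print(n,c)
o=r.get_obs(); print(o)
E
```

```text
pics
scene {'camera_matrix': array([[436.57298259,   0.        , 253.11054097],
       [  0.        , 436.57298259, 195.42174814],
       [  0.        ,   0.        ,   1.        ]]), 'position': array([-0.20813408, -0.67664039,  1.1620561 ]), 'orientation': array([[ 0.68479671, -0.51490674,  0.51567869],
       [-0.72861435, -0.49661289,  0.47169563],
       [ 0.01321343, -0.69874651, -0.71524732]])}
top {'camera_matrix': array([[451.96884195,   0.        , 253.40154355],
       [  0.        , 451.96884195, 190.11014386],
       [  0.        ,   0.        ,   1.        ]]), 'position': array([0.35584183, 0.00190554, 1.33767749]), 'orientation': array([[-0.00165511, -0.99300393,  0.11806969],
       [-0.99999771,  0.00148344, -0.00154188],
       [ 0.00135595, -0.11807197, -0.99300411]])}
{'time': 0.1, 'joints': array([ 1.15647695e+00,  2.07348253e-01,  1.54278673e+00, -1.41718054e-05,
        1.39347575e+00, -1.50504420e-01]), 'joint_vel': array([ 0.0002656 , -0.0003612 , -0.00348364, -0.00017489,  0.00066188,
        0.0009659 ]), 'tau': array([-5.30989255e-04, -3.71863854e+01, -2.82292271e+01,  6.99273963e-02,
        3.10997001e-02, -4.25268013e-05]), 'ee_pos': array([0.14982685, 0.55480975, 0.40361041]), 'orientation': array([[-9.65402737e-01,  2.60762183e-01, -7.99644770e-04],
       [ 2.60763249e-01,  9.65401002e-01, -1.85295084e-03],
       [ 2.88798356e-04, -1.99736178e-03, -9.99997964e-01]]), 'ft_force': array([-1.21982351,  0.4931998 , -0.00693007]), 'ft_torque': array([ 0.01332663, -0.05135167,  0.03007763]), 'gripper_force': 0.0, 'opening': 0.9978850908677195}
```

View pics/scene0.png

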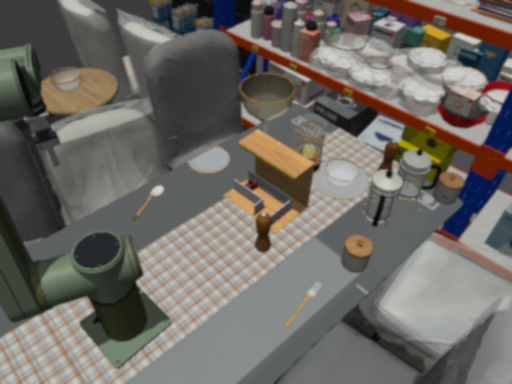

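View pics/top0.png

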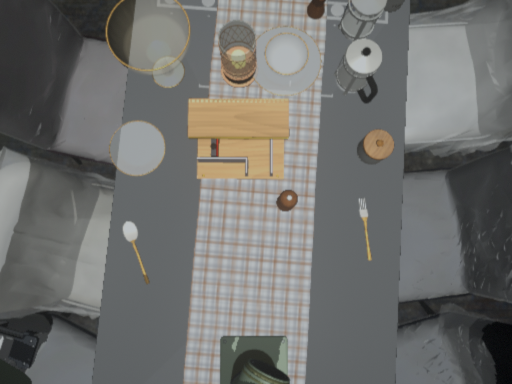

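The scene view shows the stand at about (270,180) with the mill in front of it at (263,232). In the top view the canopy spans columns 188–289 and rows 98–138. The base front edge is at row 180, the red stop at (214,147) and the mill at (288,200).

```bash
cat > h.py <<'E'
import numpy as np,cv2
def load(n):
    z=np.load(n+".npz"); return z["p"],z["d"],z["K"],z["t"],z["R"]
def plane(n,uv,h):
    p,d,K,t,R=load(n); v=R@np.linalg.inv(K)@np.array([*uv,1.]); return t+v*(h-t[2])/v[2]
def cloud(n):
    p,d,K,t,R=load(n); v,u=np.mgrid[:384,:512]
    c=np.stack([(u-K[0,2])/K[0,0]*d,(v-K[1,2])/K[1,1]*d,d],-1); return c@R.T+t
E
python3 - <<'E'
from h import *
p=load("top")[0]; im=cv2.resize(p[90:215,180:300],None,fx=5,fy=4.6,interpolation=cv2.INTER_CUBIC) 
im=cv2.resize(p[90:210,180:310],None,fx=5,fy=5,interpolation=cv2.INTER_CUBIC)[:600]
cv2.imwrite("pics/topz.png",im[:,:,::-1])
C=cloud("top"); 
m=(C[...,2]>.2)&(C[...,2]<.225)&(abs(C[...,1])<.3)&(C[...,0]>.3)&(C[...,0]<.8)
n,l,s,_=cv2.connectedComponentsWithStats(m.astype(np.uint8)); k=1+s[1:,4].argmax(); print(s[k]);q=C[l==k]
print("canopy z",np.median(q[:,2]),cv2.minAreaRect((q[:,:2]*1000).astype(np.float32)))
# mill
hsv=cv2.cvtColor(p,cv2.COLOR_RGB2HSV)
sub=(slice(180,215),slice(270,305))
mm=(C[...,2]>.02)&(C[...,2]<.18); w=np.zeros_like(mm); w[sub]=mm[sub]; q=C[w]; print("mill",q.mean(0),q.min(0),q.max(0))
ht=q[q[:,2]>.12]; print(ht.mean(0),cv2.minEnclosingCircle((ht[:,:2]*1000).astype(np.float32)))
q2=p.astype(int); red=(q2[...,0]>110)&(q2[...,1]<70)&(q2[...,2]<70); red[:100]=0;red[180:]=0
ys,xs=np.nonzero(red); print("red",list(zip(xs,ys))[:40]); print(C[red])
for n,c in (("canister",(378,145)),): 
    print(n,C[c[1],c[0]])
D=cloud("scene");P=load("scene")[0]
w=np.zeros(D.shape[:2],bool); w[205:255,250:276]=1; w&=(D[...,2]>.015)&(D[...,2]<.18)&(abs(D[...,0]-.33)<.08)&(abs(D[...,1]+.08)<.08); q=D[w]; print("mill scene",q.mean(0),q.min(0),q.max(0))
E
```

```text
[ 188   99  102   41 4046]
canopy z 0.21144303281279542 ((674.7750854492188, 38.46687316894531), (259.89129638671875, 104.81674194335938), 89.74703216552734)
mill [ 0.47245041 -0.0902736   0.12796629] [ 0.45081194 -0.11690482  0.02015546] [ 0.49940823 -0.06860382  0.1657635 ]
[ 0.47389918 -0.09169419  0.14443454] ((475.466796875, -92.86849212646484), 25.432329177856445)
red [(np.int64(216), np.int64(139)), (np.int64(216), np.int64(140)), (np.int64(217), np.int64(140)), (np.int64(216), np.int64(141)), (np.int64(217), np.int64(141)), (np.int64(218), np.int64(141)), (np.int64(216), np.int64(142)), (np.int64(217), np.int64(142)), (np.int64(216), np.int64(143)), (np.int64(217), np.int64(143)), (np.int64(216), np.int64(144)), (np.int64(217), np.int64(144)), (np.int64(217), np.int64(145)), (np.int64(217), np.int64(146)), (np.int64(217), np.int64(147)), (np.int64(216), np.int64(148)), (np.int64(217), np.int64(148)), (np.int64(216), np.int64(149)), (np.int64(217), np.int64(149)), (np.int64(216), np.int64(150)), (np.int64(217), np.int64(150)), (np.int64(216), np.int64(151)), (np.int64(217), np
[... 853 characters left out ...]
.63080405 0.10881046 0.0423301 ]
 [0.63075977 0.10587813 0.04251991]
 [0.62860068 0.10908736 0.03868218]
 [0.62810805 0.10597606 0.04100925]
 [0.62560055 0.10905368 0.03879779]
 [0.62554125 0.10610882 0.03906398]
 [0.62315925 0.10924356 0.03620287]
 [0.62260621 0.10610056 0.03887588]
 [0.6198079  0.10906808 0.03803794]
 [0.62042925 0.10639138 0.0349588 ]
 [0.61654874 0.10892642 0.03946362]
 [0.61729525 0.10630645 0.03572616]
 [0.61368001 0.10602517 0.03894312]]
canister [ 0.62835704 -0.34686726  0.10432843]<stdin>:19: RuntimeWarning: Mean of empty slice.
  ret = um.true_divide(
Traceback (most recent call last):
ValueError: zero-size array to reduction operation minimum which has no identity
```

View pics/topz.png

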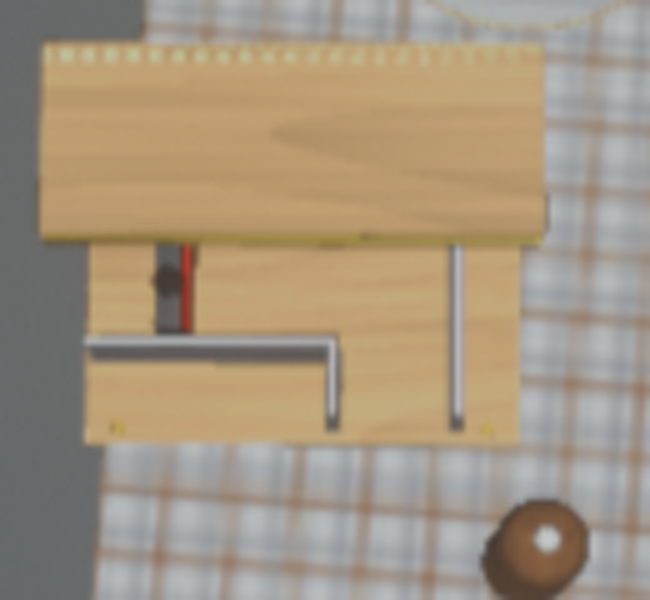

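The zoomed crop shows the lip top at row 342, the entry fences at columns 333 and 459, the red face at column about 188, and the mill's button at (547,539). The stand's yaw is close to zero.

Run:
```python
from h import *
f=lambda c,r,h: plane("top",((c+.5)/5-.5+180,(r+.5)/5-.5+90),h).round(4)[:2]
print("right fence (y-91.5)",f(459,250,.053),f(457,415,.053))
print("left fence (y-18.5)",f(332,415,.053),"lip",f(90,342,.053),f(335,342,.053))
print("base front (x -90?)",f(85,443,.004),f(519,443,.004))
print("red top edge right/left",f(192,290,.041),f(182,290,.041))
print("button",f(547,539,.163))
print("canopy front corners",f(40,240,.212),f(543,240,.212),"back",f(43,42,.212),f(545,42,.212))
D=cloud("scene");P=load("scene")[0]; print(D[[215,225,235,245],263])
```

```text
right fence (y-91.5) [ 0.6561 -0.0525] [ 0.5592 -0.0508]
left fence (y-18.5) [0.5593 0.0211] lip [0.6022 0.1608] [0.602  0.0194]
base front (x -90?) [0.5504 0.1691] [ 0.55   -0.0897]
red top edge right/left [0.6352 0.1031] [0.6353 0.109 ]
button [ 0.4762 -0.0929]
canopy front corners [0.6244 0.1673] [ 0.6241 -0.0886] back [0.7283 0.1673] [ 0.728  -0.0907]
[[ 0.47411416 -0.09533957  0.15998814]
 [ 0.46006835 -0.1090925   0.13574647]
 [ 0.46369704 -0.10789288  0.08286115]
 [ 0.46365963 -0.10990084  0.03325123]]
```

move_arm(increments="0 0 -0.1 0 0 0;0 0 -0.25 0 0 0;0 0 -0.25 0 0 0.04;0 0 -0.25 0 0 0.083")

```text
time: 0.43
ee_pos: [0.1502, 0.5557, 0.4836]
orientation: [[-0.868, 0.497, 0.003], [0.497, 0.868, 0.006], [0.001, 0.007, -1.0]]
ft_force: [-0.1, -0.2, -0.6]
opening: 0.998
gripper_force: 0.0
```

```bash
cat >> h.py <<'E'
from scipy.spatial.transform import Rotation as Ro
def tgt(gp,a,yaw=0):
    a=np.radians(a); R=np.array([[-np.sin(a),0,np.cos(a)],[0,1,0],[-np.cos(a),0,-np.sin(a)]])
    R=Ro.from_euler('z',yaw,degrees=True).as_matrix()@R
    return np.array(gp)-.18*R[:,2],R
def inc(gp,a,yaw=0):
    from rig import r
    o=r.get_obs(); p,R=tgt(gp,a,yaw); R0=o["orientation"]
    s=R0.T@(p-o["ee_pos"])/.3; w=Ro.from_matrix(R0.T@R).as_rotvec()/np.pi
    print("TCP",p.round(3),"inc",s.round(3),w.round(3),"rows",(np.linalg.norm(s)*.3/.0417).round(1),(np.linalg.norm(w)*180/7.16).round(1))
E
python3 - <<'E'
from h import *
inc((.42,.25,.30),90); inc((.476,-.093,.27),60);inc((.476,-.093,.27),45)
E
```

```text
TCP [0.42 0.25 0.48] inc [-1.287 -0.438  0.008] [ 0.002  0.    -0.165] rows 9.8 4.2
TCP [ 0.386 -0.093  0.426] inc [-1.756 -1.488  0.18 ] [-0.041 -0.163 -0.162] rows 16.6 5.9
TCP [ 0.349 -0.093  0.397] inc [-1.648 -1.55   0.275] [-0.063 -0.244 -0.158] rows 16.4 7.5
```

move_arm(increments="-0.13 -0.04 0 0 0 -0.035;-0.26 -0.09 0 0 0 -0.07;-0.39 -0.13 0 0 0 -0.11;-0.51 -0.175 0 0 0 -0.15;-0.64 -0.22 0 0 0 -0.165;-0.77 -0.26 0 0 0 -0.165;-0.9 -0.31 0 0 0 -0.165;-0.99 -0.34 0 0 0 -0.165")

```text
time: 1.1
ee_pos: [0.3596, 0.318, 0.4792]
orientation: [[-1.0, -0.003, -0.0], [-0.003, 1.0, -0.001], [0.0, -0.001, -1.0]]
ft_force: [1.0, 0.4, 0.8]
opening: 1.001
gripper_force: 0.0
```

Run:
```python
from h import *
inc((.476,-.093,.27),45);inc((.476,0,.32),45)
from rig import r
print(r.get_obs()["joints"])
```

```text
TCP [ 0.349 -0.093  0.397] inc [ 0.041 -1.369  0.275] [ 0.    -0.25   0.001] rows 10.1 6.3
TCP [0.349 0.    0.447] inc [ 0.04  -1.06   0.108] [ 0.    -0.25   0.001] rows 7.7 6.3
[ 5.43719871e-01 -5.02183275e-02  1.66353262e+00 -7.58744679e-04
  1.52895893e+00 -1.03043901e+00]
```

move_arm(increments="0 -0.12 0.01 0 -0.03 0;0 -0.25 0.02 0 -0.065 0;0.01 -0.38 0.03 0 -0.1 0;0.02 -0.51 0.05 0 -0.135 0;0.03 -0.64 0.06 0 -0.17 0;0.04 -0.77 0.08 0 -0.205 0;0.04 -0.9 0.1 0 -0.23 0;0.04 -0.99 0.11 0 -0.25 0;0.04 -0.99 0.11 0 -0.25 0")

```text
time: 1.85
ee_pos: [0.3468, 0.0188, 0.445]
orientation: [[-0.706, 0.006, 0.708], [0.004, 1.0, -0.006], [-0.708, -0.001, -0.706]]
ft_force: [0.4, -0.0, -0.7]
opening: 1.002
gripper_force: 0.0
```

Run:
```python
from h import *
inc((.476,-.093,.27),45);inc((.476,-.093,.091),45)
from rig import r
print(r.get_obs()["joints"])
```

```text
TCP [ 0.349 -0.093  0.397] inc [ 0.107 -0.373  0.119] [-0.002  0.    -0.001] rows 2.9 0.1
TCP [ 0.349 -0.093  0.218] inc [ 0.529 -0.372  0.54 ] [-0.002  0.    -0.001] rows 6.1 0.1
[-0.27741816 -0.62483773  2.21950817  0.26679735  0.79688651 -1.95427598]
```

move_arm(increments="0.03 -0.12 0.03 0 0 0;0.06 -0.25 0.07 0 0 0;0.107 -0.373 0.119 0 0 0;0.107 -0.373 0.119 0 0 0;0.18 -0.373 0.19 0 0 0;0.18 -0.373 0.19 0 0 0")

```text
time: 2.35
ee_pos: [0.3489, -0.0879, 0.3629]
orientation: [[-0.714, -0.004, 0.7], [0.002, 1.0, 0.008], [-0.7, 0.007, -0.714]]
ft_force: [-0.0, 0.6, -0.6]
opening: 0.999
gripper_force: 0.0
```

Run:
```python
from h import *
inc((.476,-.093,.091),45);inc((.476,-.093,.15),40)
from rig import r
print(r.get_obs()["joints"])
```

```text
TCP [ 0.349 -0.093  0.218] inc [ 0.338 -0.021  0.344] [ 0.003 -0.003 -0.001] rows 3.5 0.1
TCP [ 0.338 -0.093  0.266] inc [ 0.252 -0.019  0.206] [ 0.003 -0.031 -0.001] rows 2.3 0.8
[-0.67519813 -0.47151031  2.3107753   0.68309215  0.77944196 -2.61486471]
```

move_arm(increments="-0.1 0 -0.1 0 0 0.04;-0.1 0 -0.1 0 0 0.08;-0.1 0 -0.1 0 0 0.12;-0.1 0 -0.1 0 0 0.16;-0.1 0 -0.1 0 0 0.2;-0.1 0 -0.1 0 0 0.24;-0.1 0 -0.1 0 0 0.28;-0.1 0 -0.1 0 0 0.32;-0.1 0 -0.1 0 0 0.36;-0.1 0 -0.1 0 0 0.395")

```text
time: 3.18
ee_pos: [0.3507, -0.0873, 0.4114]
orientation: [[-0.24, 0.666, 0.707], [0.943, 0.334, 0.006], [-0.232, 0.667, -0.708]]
ft_force: [-0.5, 0.1, -0.5]
opening: 1.001
gripper_force: 0.0
```

move_arm(increments="0 0 0 0 0 0.04;0 0 0 0 0 0.08;0 0 0 0 0 0.12;0 0 0 0 0 0.16;0 0 0 0 0 0.2;0 0 0 0 0 0.24;0 0 0 0 0 0.28;0 0 0 0 0 0.32;0 0 0 0 0 0.36;0 0 0 0 0 0.395")

```text
time: 4.02
ee_pos: [0.3507, -0.0873, 0.4114]
orientation: [[0.552, 0.443, 0.707], [0.621, -0.784, 0.006], [0.556, 0.436, -0.708]]
ft_force: [0.3, 0.8, -0.7]
opening: 1.002
gripper_force: 0.0
```

move_arm(increments="0 0 0 0 0 0.04;0 0 0 0 0 0.08;0 0 0 0 0 0.12;0 0 0 0 0 0.16;0 0 0 0 0 0.2;0 0 0 0 0 0.21;0 0 0 0 0 0.21")

```text
time: 4.6
ee_pos: [0.3507, -0.0874, 0.4113]
orientation: [[0.707, 0.015, 0.707], [0.016, -1.0, 0.006], [0.707, 0.007, -0.707]]
ft_force: [0.6, -0.3, 0.4]
opening: 1.001
gripper_force: 0.0
```

```bash
cat >> h.py <<'E'
_t=tgt
def tgt(gp,a,yaw=0):
    p,R=_t(gp,a,yaw); return p,R@np.diag([-1,-1,1.])
E
python3 - <<'E'
from h import *
inc((.476,-.093,.091),45);inc((.476,-.093,.2),45);inc((.476,-.093,.2),50)
from rig import r
print(r.get_obs()["joints"])
E
```

```text
TCP [ 0.349 -0.093  0.218] inc [-0.46   0.014  0.45 ] [-0.002  0.     0.005] rows 4.6 0.1
TCP [ 0.349 -0.093  0.327] inc [-0.203  0.017  0.193] [-0.002  0.     0.005] rows 2.0 0.1
TCP [ 0.36  -0.093  0.338] inc [-0.151  0.017  0.196] [-0.002 -0.028  0.005] rows 1.8 0.7
[-0.67054397 -0.53291376  2.24264292  0.61760479  0.87256915  0.61351275]
```

move_arm(increments="-0.07 0.017 0.065 0 0 0.005;-0.14 0.017 0.13 0 0 0.005;-0.203 0.017 0.193 0 0 0.005;-0.25 0.017 0.24 0 0 0.005;-0.25 0.017 0.24 0 0 0.005;-0.25 0.017 0.24 0 0 0.005")

```text
time: 5.1
ee_pos: [0.3484, -0.0938, 0.3063]
orientation: [[0.709, 0.004, 0.706], [-0.001, -1.0, 0.006], [0.706, -0.005, -0.709]]
ft_force: [0.7, 0.1, 0.5]
opening: 0.997
gripper_force: 0.0
```

Run:
```python
from h import *
inc((.476,-.093,.091),45)
from rig import r
o=r.get_obs();print(o["joints"], o["ee_pos"]+.18*o["orientation"][:,2])
```

```text
TCP [ 0.349 -0.093  0.218] inc [-0.206 -0.001  0.209] [-0.002  0.001 -0.   ] rows 2.1 0.1
[-0.6959232  -0.35490739  2.37553438  0.84655418  0.65643975  0.30514329] [ 0.47544621 -0.09267451  0.17875774]
```

Run:
```python
from h import *
inc((.477,-.093,.094),52);inc((.477,-.093,.13),52)
```

```text
TCP [ 0.366 -0.093  0.236] inc [-0.124 -0.001  0.208] [-0.002 -0.038 -0.   ] rows 1.7 1.0
TCP [ 0.366 -0.093  0.272] inc [-0.039 -0.002  0.123] [-0.002 -0.038 -0.   ] rows 0.9 1.0
```

move_arm(increments="-0.02 0 0.06 0 -0.02 0;-0.04 0 0.12 0 -0.038 0;-0.08 0 0.165 0 -0.038 0;-0.124 0 0.208 0 -0.038 0;-0.124 0 0.208 0 -0.038 0;-0.124 0 0.208 0 -0.038 0")

```text
time: 5.6
ee_pos: [0.367, -0.0945, 0.2373]
orientation: [[0.786, 0.003, 0.619], [0.0, -1.0, 0.004], [0.619, -0.003, -0.786]]
ft_force: [0.5, 0.3, 0.7]
opening: 0.998
gripper_force: 0.0
```

Run:
```python
from h import *
inc((.477,-.093,.094),52)
from rig import r
o=r.get_obs();print(o["joints"], o["ee_pos"]+.18*o["orientation"][:,2])
p,d=r.snapshot("scene"); cv2.imwrite("pics/s1.png",cv2.resize(p[110:290,150:390],None,fx=3,fy=3,interpolation=cv2.INTER_CUBIC)[:,:,::-1])
```

```text
TCP [ 0.366 -0.093  0.236] inc [-0.005 -0.005  0.002] [-0.001 -0.001  0.   ] rows 0.1 0.0
[-0.62552008 -0.10936401  2.35496584  0.88056208  0.4937198   0.23611466] [ 0.47835674 -0.09373559  0.09587377]
```

View pics/s1.png

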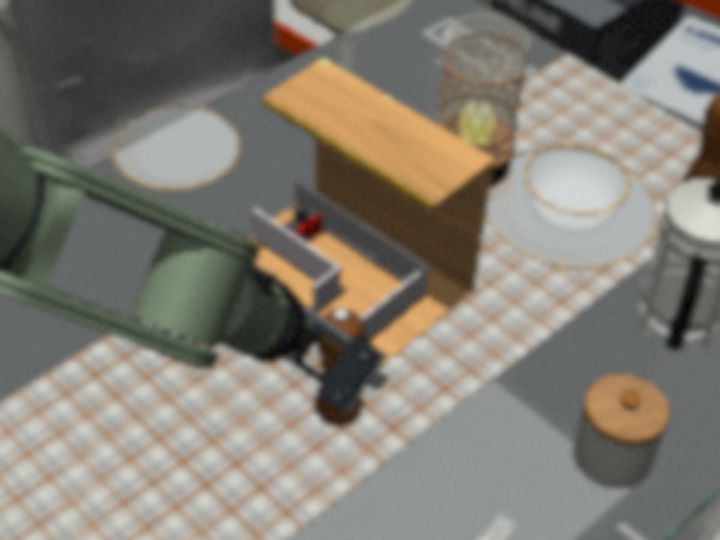

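The picture shows the mill, at about (340,370), standing between the open fingers and still upright. The stand, red stop and canister are untouched.

move_arm(increments="0 0 0 0 0 0;0 0 0 0 0 0;0 0 0 0 0 0;0 0 0 0 0 0;0 0 0 0 0 0;0 0 0 0 0 0;0 0 0 0 0 0;0 0 0 0 0 0", hand=0.4, squeeze=25)

```text
time: 6.32
ee_pos: [0.3662, -0.0945, 0.2363]
orientation: [[0.786, 0.002, 0.618], [-0.0, -1.0, 0.003], [0.618, -0.003, -0.786]]
ft_force: [-0.6, 0.8, 1.0]
opening: 0.493
gripper_force: 24.7
```

move_arm(increments="0.012 0 -0.016 0 0 0;0.025 0 -0.031 0 0 0;0.025 -0.06 -0.031 0 0 0;0.025 -0.13 -0.031 0 0 0;0.025 -0.2 -0.031 0 0 0;0.025 -0.258 -0.031 0 0 0;0.025 -0.258 -0.031 0 0 0;0.025 -0.258 -0.031 0 0 0")

```text
time: 6.98
ee_pos: [0.3657, -0.0162, 0.2478]
orientation: [[0.787, 0.005, 0.617], [0.002, -1.0, 0.005], [0.617, -0.003, -0.787]]
ft_force: [0.5, 0.2, -2.4]
opening: 0.489
gripper_force: 24.7
```

Run:
```python
from h import *
from rig import r
o=r.get_obs();print(o["joints"], o["ee_pos"]+.18*o["orientation"][:,2])
a,_=r.snapshot("scene"); b,_=r.snapshot("top")
f=lambda p,s:cv2.resize(p[s],(400,400),interpolation=cv2.INTER_CUBIC)
cv2.imwrite("pics/s2.png",np.hstack([f(a,np.s_[150:260,210:320]),f(b,np.s_[95:215,185:305])])[:,:,::-1])
```

```text
[-0.37581921 -0.18652047  2.38553673  0.65491745  0.38934498  0.64962297] [ 0.47663516 -0.01520951  0.10604952]
```

View pics/s2.png

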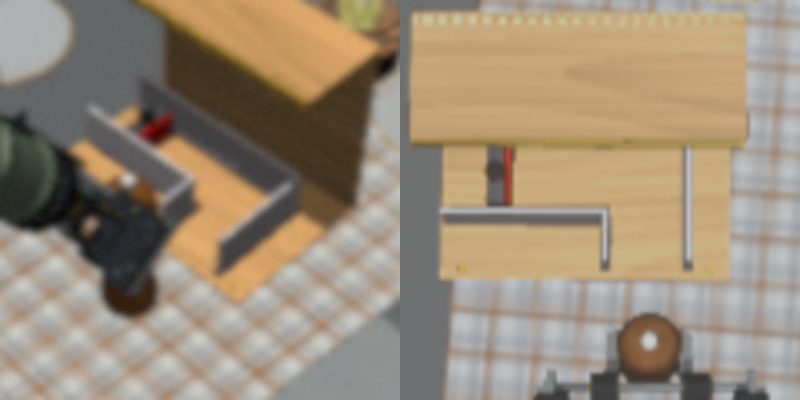

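The mill is lifted and upright. In the top view (right half) its button is at (649,341), between the entry fences at columns 604 and 689.

Run:
```python
from h import *
g=lambda c,r,h: plane("top",((c-400+.5)*.3-.5+185,(r+.5)*.3-.5+95),h).round(4)
print("button",g(649,341,.173),"fences",g(604,255,.053),g(688,255,.053),g(688,160,.053),"lip",g(460,212,.053),g(590,212,.053),"red",g(512,180,.041))
inc((.638,-.0157,.106),52)
```

```text
button [ 0.4765 -0.0153  0.173 ] fences [0.5636 0.0215 0.053 ] [ 0.5634 -0.051   0.053 ] [ 0.6471 -0.0515  0.053 ] lip [0.6014 0.1462 0.053 ] [0.6013 0.0337 0.053 ] red [0.6321 0.1024 0.041 ]
TCP [ 0.527 -0.016  0.248] inc [ 0.421 -0.005  0.332] [-0.001 -0.001 -0.   ] rows 3.9 0.0
```

move_arm(increments="0.05 -0.001 0.04 0 0 0;0.1 -0.001 0.08 0 0 0;0.15 -0.002 0.119 0 0 0;0.2 -0.002 0.157 0 0 0;0.25 -0.002 0.197 0 0 0;0.25 -0.002 0.197 0 0 0")

```text
time: 7.58
ee_pos: [0.4651, -0.0182, 0.2494]
orientation: [[0.784, -0.001, 0.621], [-0.001, -1.0, 0.001], [0.621, -0.001, -0.784]]
ft_force: [1.1, -0.3, -1.1]
opening: 0.496
gripper_force: 24.8
```

Run:
```python
from h import *
inc((.638,-.0152,.105),52)
from rig import r
o=r.get_obs();print(o["joints"], o["ee_pos"]+.18*o["orientation"][:,2])
```

```text
TCP [ 0.527 -0.015  0.247] inc [ 0.157 -0.01   0.135] [-0.    -0.002 -0.   ] rows 1.5 0.1
[-0.27925004  0.05411004  2.16231761  0.57102146  0.32318919  0.803835  ] [ 0.57686002 -0.0181225   0.10832637]
```

move_arm(increments="0.05 -0.003 0.039 0 0 0;0.1 -0.005 0.078 0 0 0;0.14 -0.005 0.11 0 0 0;0.168 -0.005 0.131 0 0 0;0.168 -0.005 0.131 0 0 0;0.168 -0.005 0.131 0 0 0")

```text
time: 8.08
ee_pos: [0.5253, -0.0152, 0.2482]
orientation: [[0.787, 0.001, 0.617], [-0.001, -1.0, 0.003], [0.617, -0.003, -0.787]]
ft_force: [-0.7, 0.5, -2.2]
opening: 0.491
gripper_force: 24.9
```

Run:
```python
from h import *
inc((.638,-.0152,.105),52)
from rig import r
o=r.get_obs();print(o["joints"], o["ee_pos"]+.18*o["orientation"][:,2])
a,_=r.snapshot("scene"); b,_=r.snapshot("top")
o=r.get_obs();print(o["ee_pos"]+.18*o["orientation"][:,2],o["ft_force"])
f=lambda p,s:cv2.resize(p[s],(400,400),interpolation=cv2.INTER_CUBIC)
cv2.imwrite("pics/s3.png",np.hstack([f(a,np.s_[150:260,210:320]),f(b,np.s_[95:215,185:305])])[:,:,::-1])
```

```text
TCP [ 0.527 -0.015  0.247] inc [0.002 0.    0.007] [-0.001 -0.    -0.   ] rows 0.1 0.0
[-0.23403885  0.17773116  2.02231829  0.47602437  0.32479346  0.93160194] [ 0.63628177 -0.01457633  0.10648107]
[ 0.63534973 -0.01412743  0.10609006] [-0.06587807  0.30016068 -1.9836651 ]
```

View pics/s3.png

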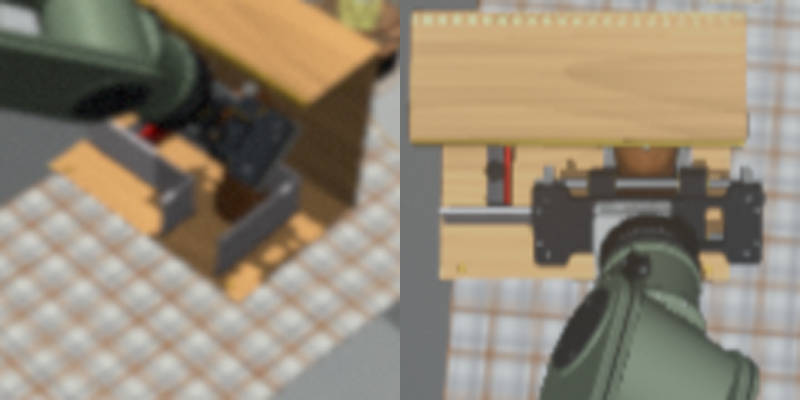

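The mill is at the corner under the canopy, at top-view column about 645, clear of the fences. The stop is unchanged, with its red face at (510,175).

move_arm(increments="0.004 -0.03 0.003 0 0 0;0.004 -0.07 0.003 0 0 0;0.004 -0.11 0.003 0 0 0;0.004 -0.15 0.003 0 0 0;0.004 -0.19 0.003 0 0 0;0 -0.22 0.008 0 0 0;-0.004 -0.24 0.013 0 0 0;-0.004 -0.25 0.013 0 0 0;-0.004 -0.25 0.013 0 0 0;-0.004 -0.25 0.013 0 0 0")

```text
time: 9.02
ee_pos: [0.5265, 0.0603, 0.2449]
orientation: [[0.787, 0.002, 0.618], [-0.0, -1.0, 0.003], [0.618, -0.003, -0.787]]
ft_force: [-0.2, -0.2, -2.6]
opening: 0.492
gripper_force: 24.9
```

Run:
```python
from h import *
from rig import r
P=[];F=[]
for i in range(3):
    b,_=r.snapshot("top"); o=r.get_obs(); P.append(o["ee_pos"]+.18*o["orientation"][:,2]);F.append(o["ft_force"])
print(np.mean(P,0),np.std(P,0),np.mean(F,0),o["orientation"])
q2=b.astype(int); red=(q2[...,0]>110)&(q2[...,1]<70)&(q2[...,2]<70); red[:100]=0;red[180:]=0
xs=np.nonzero(red)[1]; print(len(xs),xs.mean() if len(xs) else 0)
```

```text
[0.63802379 0.06052227 0.10352121] [1.17433165e-04 7.71817717e-05 4.81466039e-05] [-0.05256841  0.03457726 -1.8814815 ] [[ 7.86155411e-01  1.07356901e-03  6.18027926e-01]
 [-8.75718501e-04 -9.99995552e-01  2.85102825e-03]
 [ 6.18028238e-01 -2.78256977e-03 -7.86150974e-01]]
10 216.5
```

move_arm(increments="0 -0.01 0 0 0 0;0 -0.02 0 0 0 0;0 -0.026 0 0 0 0;0 -0.03 0 0 0 0;0 -0.03 0 0 0 0;0 -0.03 0 0 0 0")

```text
time: 9.67
ee_pos: [0.5269, 0.0696, 0.2449]
orientation: [[0.786, 0.002, 0.618], [0.0, -1.0, 0.003], [0.618, -0.003, -0.786]]
ft_force: [0.8, 0.7, -1.6]
opening: 0.495
gripper_force: 24.9
```

move_arm(increments="0 -0.003 0 0 0 0;0 -0.003 0 0 0 0;0 -0.006 0 0 0 0;0 -0.006 0 0 0 0")

```text
time: 10.0
ee_pos: [0.5269, 0.0712, 0.245]
orientation: [[0.786, 0.002, 0.618], [-0.0, -1.0, 0.003], [0.618, -0.003, -0.786]]
ft_force: [0.1, 0.5, -2.3]
opening: 0.49
gripper_force: 24.9
```

move_arm(increments="0 -0.003 0 0 0 0;0 -0.003 0 0 0 0;0 -0.003 0 0 0 0")

```text
time: 10.25
ee_pos: [0.5269, 0.0721, 0.245]
orientation: [[0.786, 0.002, 0.618], [-0.0, -1.0, 0.003], [0.618, -0.003, -0.786]]
ft_force: [0.6, 0.9, -1.3]
opening: 0.495
gripper_force: 24.9
```

move_arm(increments="0 -0.002 0 0 0 0;0 -0.002 0 0 0 0")

```text
time: 10.42
ee_pos: [0.5269, 0.0727, 0.245]
orientation: [[0.786, 0.002, 0.618], [-0.0, -1.0, 0.003], [0.618, -0.003, -0.786]]
ft_force: [0.7, -1.2, -2.8]
opening: 0.49
gripper_force: 24.9
```

move_arm(increments="0 -0.002 0 0 0 0;0 -0.002 0 0 0 0")

```text
time: 10.58
ee_pos: [0.5269, 0.0733, 0.245]
orientation: [[0.786, 0.002, 0.618], [-0.0, -1.0, 0.003], [0.618, -0.003, -0.786]]
ft_force: [0.3, -1.2, -2.4]
opening: 0.491
gripper_force: 24.9
```

move_arm(increments="0 -0.002 0 0 0 0;0 -0.002 0 0 0 0")

```text
time: 10.75
ee_pos: [0.5269, 0.0739, 0.2449]
orientation: [[0.786, 0.002, 0.618], [-0.0, -1.0, 0.003], [0.618, -0.003, -0.786]]
ft_force: [-0.2, -0.3, -2.1]
opening: 0.491
gripper_force: 24.9
```

move_arm(increments="0 -0.002 0 0 0 0;0 -0.002 0 0 0 0")

```text
time: 10.92
ee_pos: [0.527, 0.0745, 0.245]
orientation: [[0.786, 0.002, 0.618], [-0.0, -1.0, 0.003], [0.618, -0.003, -0.786]]
ft_force: [-0.4, -0.2, -1.7]
opening: 0.492
gripper_force: 24.9
```

```bash
cat > chk.py <<'E'
from h import *
from rig import r
P=[];F=[];T=[]
for i in range(4):
    b,_=r.snapshot("top"); o=r.get_obs(); P.append(o["ee_pos"]+.18*o["orientation"][:,2]);F.append(o["ft_force"]);T.append(o["ft_torque"])
print(o["time"],np.mean(P,0).round(4),np.mean(F,0).round(2),np.mean(T,0).round(3),o["joints"].round(3))
q2=b.astype(int); red=(q2[...,0]>110)&(q2[...,1]<70)&(q2[...,2]<70); red[:100]=0;red[180:]=0
xs=np.nonzero(red)[1]; print(len(xs),xs.mean() if len(xs) else 0)
E
python3 chk.py
```

```text
11.1167 [0.6381 0.0751 0.1034] [ 0.    0.29 -1.99] [-0.015  0.614 -0.002] [-0.028  0.198  2.006  0.076  0.272  1.476]
0 0
```

move_arm(increments="0 -0.002 0 0 0 0;0 -0.002 0 0 0 0")

```text
time: 11.28
ee_pos: [0.5269, 0.0751, 0.245]
orientation: [[0.786, 0.002, 0.618], [-0.0, -1.0, 0.003], [0.618, -0.003, -0.786]]
ft_force: [-0.1, -0.1, -1.7]
opening: 0.494
gripper_force: 24.9
```

```bash
python3 chk.py
```

```text
11.4833 [0.6381 0.0757 0.1034] [ 0.29  0.26 -1.97] [-0.017  0.61   0.013] [-0.026  0.199  2.006  0.073  0.272  1.48 ]
0 0
```

move_arm(increments="0 -0.002 0 0 0 0;0 -0.002 0 0 0 0")

```text
time: 11.65
ee_pos: [0.5269, 0.0757, 0.245]
orientation: [[0.786, 0.002, 0.618], [-0.0, -1.0, 0.003], [0.618, -0.003, -0.786]]
ft_force: [-0.5, 0.6, -2.6]
opening: 0.493
gripper_force: 24.9
```

```bash
python3 chk.py
```

```text
11.85 [0.6381 0.0763 0.1034] [-0.21 -0.12 -2.16] [-0.039  0.604 -0.017] [-0.025  0.199  2.006  0.07   0.272  1.484]
0 0
```

move_arm(increments="0 -0.0015 0 0 0 0;0 -0.0015 0 0 0 0")

```text
time: 12.02
ee_pos: [0.5269, 0.0762, 0.245]
orientation: [[0.786, 0.002, 0.618], [-0.0, -1.0, 0.003], [0.618, -0.003, -0.786]]
ft_force: [0.2, 0.4, -1.7]
opening: 0.493
gripper_force: 24.9
```

```bash
python3 chk.py
```

```text
12.2167 [0.6382 0.0767 0.1035] [ 0.2  -0.24 -1.57] [-0.018  0.651  0.024] [-0.024  0.199  2.005  0.068  0.272  1.487]
0 0
```

move_arm(increments="0 -0.0015 0 0 0 0;0 -0.0015 0 0 0 0")

```text
time: 12.38
ee_pos: [0.5269, 0.0766, 0.245]
orientation: [[0.786, 0.002, 0.618], [-0.0, -1.0, 0.003], [0.618, -0.003, -0.786]]
ft_force: [-0.3, -0.3, -2.2]
opening: 0.495
gripper_force: 24.9
```

```bash
python3 chk.py
```

```text
12.5833 [0.6381 0.0772 0.1034] [ 0.51  0.02 -1.46] [-0.022  0.607  0.006] [-0.023  0.199  2.005  0.065  0.272  1.49 ]
0 0
```

move_arm(increments="0 -0.0015 0 0 0 0;0 -0.0015 0 0 0 0;0 -0.0015 0 0 0 0")

```text
time: 12.83
ee_pos: [0.5269, 0.077, 0.245]
orientation: [[0.786, 0.002, 0.618], [-0.0, -1.0, 0.003], [0.618, -0.003, -0.786]]
ft_force: [-0.2, 0.7, -1.8]
opening: 0.491
gripper_force: 24.9
```

```bash
python3 chk.py
python3 - <<'E'
from h import *
from rig import r
a,_=r.snapshot("scene"); b,_=r.snapshot("top")
f=lambda p,s:cv2.resize(p[s],(400,400),interpolation=cv2.INTER_CUBIC)
cv2.imwrite("pics/s4.png",np.hstack([f(a,np.s_[150:230,220:300]),f(b,np.s_[115:175,195:255])])[:,:,::-1])
E
```

```text
13.0333 [0.6381 0.0776 0.1034] [ 0.29 -0.09 -2.05] [-0.031  0.604  0.022] [-0.022  0.199  2.005  0.063  0.272  1.493]
0 0
```

View pics/s4.png

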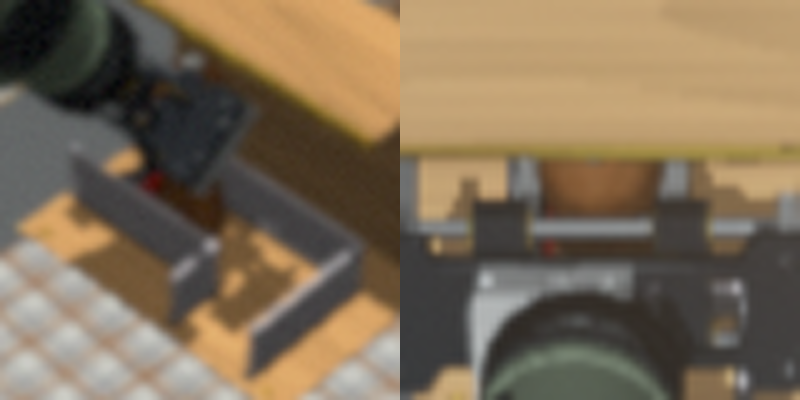

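The scene crop shows the red face at (150,182) right beside the mill's foot, with only a small gap left. I'll continue in half-millimetre steps.

move_arm(increments="0 -0.0015 0 0 0 0;0 -0.0015 0 0 0 0;0 -0.0015 0 0 0 0")

```text
time: 13.38
ee_pos: [0.5269, 0.0774, 0.245]
orientation: [[0.786, 0.002, 0.618], [-0.0, -1.0, 0.003], [0.618, -0.003, -0.786]]
ft_force: [-0.8, 0.1, -2.4]
opening: 0.498
gripper_force: 24.9
```

```bash
python3 chk.py
```

```text
13.5833 [0.6382 0.078  0.1035] [ 0.28 -1.1  -2.08] [-0.194  0.63  -0.1  ] [-0.021  0.199  2.005  0.061  0.272  1.496]
0 0
```

move_arm(increments="0 -0.0015 0 0 0 0;0 -0.0015 0 0 0 0;0 -0.0015 0 0 0 0")

```text
time: 13.83
ee_pos: [0.527, 0.0778, 0.245]
orientation: [[0.786, 0.002, 0.618], [-0.0, -1.0, 0.003], [0.618, -0.002, -0.786]]
ft_force: [0.7, -2.5, -1.5]
opening: 0.493
gripper_force: 24.9
```

```bash
python3 chk.py
```

```text
14.0333 [0.6382 0.0783 0.1035] [-0.14 -2.26 -1.68] [-0.487  0.608 -0.238] [-0.02   0.199  2.005  0.058  0.272  1.499]
0 0
```

Contact is felt: about 2.3 N with a clear change in torque. I'll back off slightly and lower the mill to the floor.

move_arm(increments="0 0.002 0 0 0 0;-0.002 0.002 0.0026 0 0 0;-0.004 0.002 0.0052 0 0 0;-0.006 0.002 0.0078 0 0 0;-0.006 0.002 0.0078 0 0 0")

```text
time: 14.45
ee_pos: [0.5269, 0.0774, 0.2418]
orientation: [[0.787, 0.002, 0.618], [-0.0, -1.0, 0.003], [0.618, -0.003, -0.787]]
ft_force: [-0.3, -3.1, -1.7]
opening: 0.493
gripper_force: 25.0
```

```bash
python3 chk.py
```

```text
14.65 [0.638  0.078  0.1003] [-0.1  -1.11 -2.02] [-0.197  0.597 -0.108] [-0.021  0.205  2.006  0.063  0.265  1.494]
0 0
```

move_arm(increments="-0.001 0 0.0013 0 0 0;-0.001 0 0.0013 0 0 0")

```text
time: 14.82
ee_pos: [0.527, 0.0774, 0.2415]
orientation: [[0.786, 0.002, 0.618], [-0.0, -1.0, 0.003], [0.618, -0.003, -0.786]]
ft_force: [-0.6, -0.6, -1.4]
opening: 0.492
gripper_force: 24.9
```

```bash
python3 chk.py
```

```text
15.0167 [0.6382 0.0779 0.1   ] [ 0.06 -0.77 -1.46] [-0.174  0.561 -0.065] [-0.021  0.206  2.006  0.063  0.264  1.493]
0 0
```

move_arm(increments="-0.001 0 0.0013 0 0 0;-0.001 0 0.0013 0 0 0")

```text
time: 15.18
ee_pos: [0.527, 0.0773, 0.241]
orientation: [[0.786, 0.002, 0.618], [-0.0, -1.0, 0.003], [0.618, -0.003, -0.786]]
ft_force: [-0.0, -1.1, -1.9]
opening: 0.495
gripper_force: 24.9
```

```bash
python3 chk.py
```

```text
15.3833 [0.6382 0.0779 0.0995] [-0.2  -1.22 -1.24] [-0.181  0.559 -0.065] [-0.021  0.207  2.006  0.063  0.263  1.493]
0 0
```

move_arm(increments="-0.001 0 0.0013 0 0 0;-0.001 0 0.0013 0 0 0")

```text
time: 15.55
ee_pos: [0.527, 0.0773, 0.2406]
orientation: [[0.786, 0.002, 0.618], [-0.0, -1.0, 0.003], [0.618, -0.003, -0.786]]
ft_force: [0.9, -0.5, -1.9]
opening: 0.493
gripper_force: 24.9
```

```bash
python3 chk.py
```

```text
15.75 [0.6382 0.0779 0.099 ] [ 0.18 -0.32 -1.63] [-0.165  0.553 -0.046] [-0.021  0.208  2.007  0.064  0.262  1.493]
0 0
```

move_arm(increments="-0.001 0 0.0013 0 0 0;-0.001 0 0.0013 0 0 0")

```text
time: 15.92
ee_pos: [0.5273, 0.0773, 0.2405]
orientation: [[0.786, 0.002, 0.619], [-0.0, -1.0, 0.003], [0.619, -0.003, -0.786]]
ft_force: [-0.6, -1.0, 0.5]
opening: 0.493
gripper_force: 24.8
```

```bash
python3 chk.py
```

```text
16.1167 [0.6386 0.0779 0.0991] [-0.83 -0.5   0.89] [-0.155  0.44  -0.081] [-0.021  0.209  2.006  0.064  0.26   1.493]
0 0
```

move_arm(increments="0 0 0 0 0 0;0 0 0 0 0 0;0 0 0 0 0 0;0 0 0 0 0 0", hand=0.56, squeeze=5)

```text
time: 16.45
ee_pos: [0.527, 0.0774, 0.24]
orientation: [[0.786, 0.002, 0.618], [-0.0, -1.0, 0.003], [0.618, -0.003, -0.786]]
ft_force: [0.2, 0.1, -0.1]
opening: 0.558
gripper_force: 0.0
```

move_arm(increments="0 0 0 0 0 0;0 0 0 0 0 0;0 0 0 0 0 0;0 0 0 0 0 0;0 0 0 0 0 0;0 0 0 0 0 0", hand=1)

```text
time: 16.95
ee_pos: [0.527, 0.0773, 0.24]
orientation: [[0.786, 0.002, 0.618], [-0.0, -1.0, 0.003], [0.618, -0.003, -0.786]]
ft_force: [-0.1, 0.2, 0.2]
opening: 0.948
gripper_force: 0.0
```

```bash
python3 chk.py
python3 - <<'E'
from h import *
from rig import r
a,_=r.snapshot("scene"); b,_=r.snapshot("top")
f=lambda p,s:cv2.resize(p[s],(400,400),interpolation=cv2.INTER_CUBIC)
cv2.imwrite("pics/s5.png",np.hstack([f(a,np.s_[150:230,220:300]),f(b,np.s_[115:175,195:255])])[:,:,::-1])
E
```

```text
17.15 [0.6382 0.0779 0.0985] [ 0.11 -0.02 -0.32] [-0.034  0.403  0.001] [-0.021  0.209  2.007  0.064  0.26   1.493]
0 0
```

View pics/s5.png

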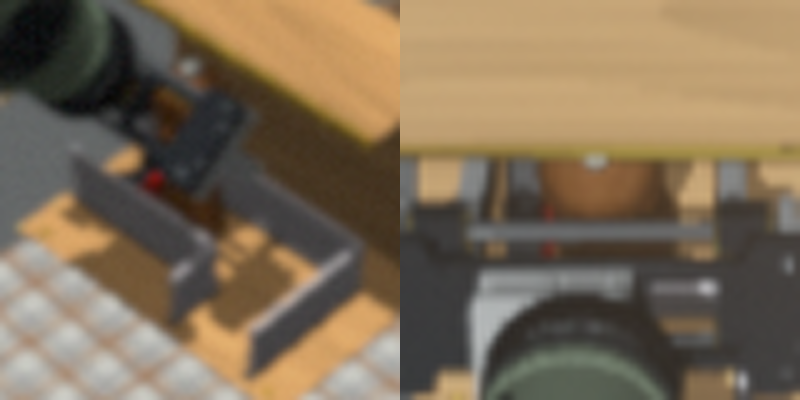

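The fingers are open and clear on both sides. The mill stands with its head at about (605,190) in the top crop and the red stop just to its left at (550,215). I'll retract straight back.

move_arm(increments="-0.03 0 -0.024 0 0 0;-0.08 0 -0.063 0 0 0;-0.13 0 -0.102 0 0 0;-0.2 0 -0.157 0 0 0;-0.27 0 -0.212 0 0 0;-0.315 0 -0.247 0 0 0;-0.27 0 -0.34 0 0 0;-0.27 0 -0.34 0 0 0;-0.27 0 -0.34 0 0 0")

```text
time: 18.0
ee_pos: [0.4009, 0.077, 0.2722]
orientation: [[0.783, 0.002, 0.622], [0.0, -1.0, 0.003], [0.622, -0.002, -0.783]]
ft_force: [-0.6, -0.4, -0.6]
opening: 1.001
gripper_force: 0.0
```

Run:
```python
from h import *
from rig import r
o=r.get_obs(); print(o["ee_pos"],o["ft_force"])
a,_=r.snapshot("scene"); b,d=r.snapshot("top")
f=lambda p,s:cv2.resize(p[s],(400,400),interpolation=cv2.INTER_CUBIC)
cv2.imwrite("pics/s6.png",np.hstack([f(a,np.s_[150:230,220:300]),f(b,np.s_[115:175,195:255])])[:,:,::-1])
```

```text
[0.40087779 0.07703874 0.27218284] [-0.59041178 -0.40170002 -0.63308231]
```

View pics/s6.png

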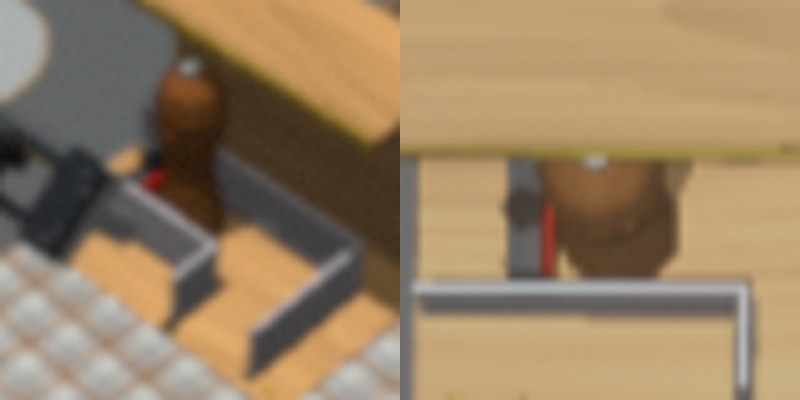

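The mill stands upright in the bay with its button at (190,68) in the scene crop. Its foot is against the red face at (550,240) in the top crop, and the stop is where it was. The gripper is clear.

```bash
python3 -c "
from rig import r
print(r.sign_off())"
```

```text
the job is handed in; nothing more can be done
None
```

The mill is standing upright in its bay against the red-faced stop, which I met with about 2 N and which has not visibly moved; the gripper is clear and I handed the job in at about 18 s, with no verdict returned.

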